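Refill the mixing-ball dispenser through its sprung fill flap

ROBOT

A 7-joint arm with a two-finger parallel gripper is mounted at the origin on a cart in front of the work surface, level with it; the furniture and walls round the work are solid. World frame = base frame: x ahead of the robot, y to its left, z up, the work surface at z = 0. Lengths are in mm, angles in rad, forces in N, time in s.
With the tool pointing down it reaches from about 425 to 875 mm from the base axis. Payload 4.7 kg.
Tool frame: the origin (TCP) lies at the very end of the fingers, on their centre line; the grasp point (between the pads) lies 19 mm behind it; z points along the fingers, y is the line along which they close (so a half turn about z gives the same grasp; the last joint's range is limited). The gripper opens to 87 mm and grips with 3 to 60 N. Pads are 19 mm wide; open, the fingers measure 117 mm over their backs; the gripper's body (75 mm by 190 mm) begins 51 mm behind the grasp point.
Start: joints at [1.33, 0.321, -0.07, 1.45, 0.023, 1.371, -0.057], TCP at [163.812, -629.04, 222.587] pointing down, gripper open.
Joint ranges: [-2.86, 2.86], [-0.3, 2.09], [-1.38, 1.24], [0.06, 2.45], [-1.56, 4.7], [0.09, 2.05], [-2.69, 2.69]. Speed limits (rad/s): [2.57, 2.57, 3.14, 3.14, 3.14, 3.14, 3.14].

INTERFACE

Orientations are given as a unit quaternion [w, x, y, z].
In Python, from station import manip, viewer, job gives the robot as it stands.
- The arm moves only by the tool servo_tool, never from a script. Its argument "rows" is a list of rows, each an object with "translation": the shift along the tool's x, y, z in m, a list of three; "turn": the turn about the tool's z in degrees. A call has 1 to 10 rows; each row is the pose to reach, as a shift and turn from the pose commanded when the call began, along the tool's axes at that moment; what a row does not reach only later rows make up. A row lasts 1/10 s, in which the tool goes at most 50 mm and 8.59 degrees, less where a joint would pass 70% of its speed; a pose out of reach is approached as far as the arm can. A call with a gripper value outside its range is refused whole. "fingers" is the closure in counts, from 0 (fully open) to 255 (shut), set as the call begins (left out, the last holds). The fingers move at their own pace and stop on an object; "newtons" is the grip in N (left out, the last holds). Time passes only in rows, so rows that repeat a pose let the fingers close. It gives the time, the measured TCP pose, the force, the opening and the grip force at its end, in the units of the state.
- manip.read_state(): the state, without advancing time (a new reading comes with each control period).
- viewer.grab_frame(name): name is "scene" or "top" or "wrist"; returns a dict with "pixels" (480x640x3 uint8, red, green, blue), "camera_matrix" (3x3 intrinsics, pixels), "T" (4x4, takes a point from camera to world coordinates). Camera axes: x right, y down, z forward; pixel columns grow to the right and rows downward; lengths in mm; the calibration is good to about 2 mm. A picture is of the moment at which its call begins. There is no depth.
- job.hand_in(): hands the job in; it is judged then, once.
The state is a dict: "t": time; "joint_pos": joint angles; "qd": joint speeds; "joint_efforts": joint torques, N m; "ee_pos": TCP position; "tcp_rot": TCP orientation; "ft_force": force on the tool from outside, world axes, zero at the start; "ft_torque": the same for the moment, N m; "finger_gap": opening from 0.0 (shut) to 1.0 (fully open); "grasp_force": force on a finger pad.
Only numpy, scipy, OpenCV 4.12 (cv2) and the standard library are available. Lean on these libraries where they do the work, as an engineer would, in place of code of your own. Each camera call takes 0.05 s, during which the arm holds its last target. There are 200 camera calls.

TASK

Refill the mixing-ball dispenser from the loaded ball chute. Carry the chute level, feel for the lip of the fill port with its nose (the hopper is clamped on its post at a height nobody has measured), and slide it gently in through the sprung flap until its foot comes up against the lip; then tip it up, still resting on the lip, until all five balls have run into the hopper. Draw the empty chute out so that the flap shuts, and stand it back on its feet on the worktop; never press on the dispenser harder than about 10 N, and leave the bottle under the outlet, the timer and the bowl where they are.

Things in the scene. Friction and masses are not known exactly. Their poses are not given: they have to be found in the camera images.
- ball_chute: Straight aluminium U-channel 185 mm long, open on top and at the nose (+x), closed at the rear, on two rubber feet, holding five steel balls at the rear. 0.1 to 0.19 kg without balls. Origin: centre of its footprint (z = 0 on the worktop); x to the nose, z up. Channel from x = -85 to +100 mm, 24 mm wide outside, 20 inside, 19 high, 2 mm sheet. Rear foot 40 mm wide, x = -84 to -72.
- chute_grip (a point): Point to grip, across the channel's 24 mm width from above: chute x = -12 mm, z = 25 mm, near the balance point; the sides reach there from z = 14 to 33 mm. Axes as the chute's. The balls stay at the rear while the chute is within 10 degrees of level; they run out once it is tipped 20 to 25 degrees nose down from standing; 33 degrees is a safe pour.
- chute_nose (a point): Middle of the lower edge of the channel's nose: chute x = +100 mm, z = 24.2 mm. The channel leans back on its feet: its underside climbs 5 degrees towards the nose, from z = 8 mm at the rear. Axes as the chute's.
- chute_seat (a point): Corner between the front face of the front foot and the channel's underside: chute x = +48 mm, z = 19.6 mm. The lip of the port lies here when the chute is fully in; the point to pivot about. The front foot is a rubber cross bar 48 mm wide, x = 40 to 48 mm, from z = 0 up to the underside. Axes as the chute's.
- dispenser: Mixing-ball dispenser, fixed to the worktop: grey base 130 x 110 x 10 mm, steel post at x = +46 mm, on it a white hopper with clear sides, x = -47 to +23 mm, 52 mm wide. Origin: centre of the base's underside; the fill port faces -x, the chute goes in along +x; z up. The hopper is clamped on the post at 0 to 70 mm above its lowest setting: this height h is in no measurement; feel for it.
- port_low (a point): Where the middle of the rounded front edge of the port's steel lip would be (its top) at the lowest setting: dispenser x = -60, z = 197 mm; the real lip is h (0 to 70 mm) higher. Inside the edge the sill falls 28 degrees over 14 mm to the hopper's face, between cheeks 34 mm apart and 9 mm over the lip. The opening in the face is 34 mm wide, up to 24.5 mm over the lip. Axes as the dispenser's.
- hopper_low (a point): Middle of the hopper's floor at the lowest setting (really h higher, as the port): dispenser x = -12, z = 137 mm. The floor lies 60 mm under the lip, the roof's top 43 mm over it. Fully in, the chute's nose is at dispenser x = -8 mm, 28 mm short of the back wall. The hopper is stiff: a few newtons show that the lip is touched, and some millimetres too far cost over 15 N.
- fill_flap (a joint): Sprung steel flap 33 x 35 mm behind the opening, hinged along its upper edge 6 mm above it; rad, 0 = shut (hanging), grows as it is pushed inwards, about 1.2 with the chute fully in. It takes 1 to 2 N to push open and shuts by itself.
- dye_bottle: Amber bottle with black cap, 43 mm wide, 117 mm high, standing loose on the dispenser's base under the outlet; origin at the centre of its underside. A bystander.
- timer: Round white twist timer, 63 mm wide, 36 mm high, loose on the worktop; origin at the centre of its underside. A bystander.
- bowl: Tint bowl with a handle tab, 128 x 154 x 58 mm, loose on the worktop; origin at the centre of its underside. A bystander.
- ball_0_center (a point): Centre of steel ball 0 (of five alike, 16 mm across, 17 g), which starts in the chute.
- ball_1_center (a point): Centre of steel ball 1 (of five alike, 16 mm across, 17 g), which starts in the chute.
- ball_2_center (a point): Centre of steel ball 2 (of five alike, 16 mm across, 17 g), which starts in the chute.
- ball_3_center (a point): Centre of steel ball 3 (of five alike, 16 mm across, 17 g), which starts in the chute.
- ball_4_center (a point): Centre of steel ball 4 (of five alike, 16 mm across, 17 g), which starts in the chute.

How it is judged (in metres and radians):
On the way, in this order (a step that is already met when the one before it is completed fails the run):
1. the loaded chute is lifted, level (height (world z) of ball_chute above 0.06 m and angle between ball_chute's own z axis and vertical below 0.2 rad), for 0.2 s.
2. the chute, still about level, has gone in through the flap until its foot is at the lip (within 12 mm) (value of joint fill_flap above 0.7 rad and x of chute_nose in the frame of dispenser above -0.02 m and angle between ball_chute's own z axis and vertical below 0.25 rad), for 0.1 s.
3. the chute is tipped by 20 degrees or more with its nose in the port, resting on it with more than 1 N (angle between ball_chute's own z axis and vertical above 0.35 rad and x of chute_nose in the frame of dispenser above -0.032 m and contact force between ball_chute and dispenser above 1 N), for 0.3 s.
At the end, for the whole second after the job is handed in: All five balls lie inside the hopper, the flap is shut (under 0.1 rad), and the chute stands on its feet on the worktop (origin under 6 mm high, tilt under 0.08 rad), at rest and released (x of ball_0_center in the frame of dispenser between -0.046 and 0.022 m and y of ball_0_center in the frame of dispenser between -0.0245 and 0.0245 m and z of ball_0_center in the frame of dispenser between 0.13 and 0.255 m and x of ball_1_center in the frame of dispenser between -0.046 and 0.022 m and y of ball_1_center in the frame of dispenser between -0.0245 and 0.0245 m and z of ball_1_center in the frame of dispenser between 0.13 and 0.255 m and x of ball_2_center in the frame of dispenser between -0.046 and 0.022 m and y of ball_2_center in the frame of dispenser between -0.0245 and 0.0245 m and z of ball_2_center in the frame of dispenser between 0.13 and 0.255 m and x of ball_3_center in the frame of dispenser between -0.046 and 0.022 m and y of ball_3_center in the frame of dispenser between -0.0245 and 0.0245 m and z of ball_3_center in the frame of dispenser between 0.13 and 0.255 m and x of ball_4_center in the frame of dispenser between -0.046 and 0.022 m and y of ball_4_center in the frame of dispenser between -0.0245 and 0.0245 m and z of ball_4_center in the frame of dispenser between 0.13 and 0.255 m and value of joint fill_flap below 0.1 rad and height (world z) of ball_chute below 0.006 m and angle between ball_chute's own z axis and vertical below 0.08 rad and linear speed of ball_chute below 0.02 m/s); the robot touches nothing.
It fails at once if the chute presses on the dispenser with more than 15 N (contact force between ball_chute and dispenser above 15 N).
It fails at once if the robot itself pushes the dispenser with more than 15 N (contact force between any of the arm, the fingers and dispenser above 15 N).
It fails at once if the bottle, the timer or the bowl is moved by more than 20 mm or tipped (distance of any of dye_bottle, timer, bowl from where it was at the start of the episode above 0.02 m or angle between dye_bottle's own z axis and vertical above 0.3 rad).
It also fails if it takes over 72 s, if anything falls off the work surface, if the arm or the gripper's body presses on something with over 40 N, if the wrist force passes 120 N, or if a joint passes its speed limit or range.

## Working session

There is one attempt and no reset: what is moved stays moved. The work goes in short steps, Python scripts to look and compute and a tool call to move; the robot and the scene stay as the last step left them, time stands still between calls to the robot, and variables do not carry over. Pictures are saved under pics/ and viewed, at most 10 in all, crops included, and the job is handed in when it is done.

Besides the shell and the picture viewer there is one more tool, called after "Emit:" in YAML: its name, and indented under it one key for each argument. servo_tool: Moves the arm, as the interface text tells. Its arguments: {"type":"object","properties":{"rows":{"type":"array","items":{"type":"object","properties":{"translation":{"type":"array","items":{"type":"number"}},"turn":{"type":"number"}}}},"fingers":{"type":"number"},"newtons":{"type":"number"}},"required":["rows"]}

```bash
ls; mkdir -p pics
python3 - <<'E'
from station import manip, viewer
import cv2, numpy as np
print(manip.read_state())
for n in ("scene","top"):
    f=viewer.grab_frame(n); cv2.imwrite(f"pics/{n}0.png",f["pixels"][:,:,::-1]); print(n,f["camera_matrix"].tolist(),np.round(f["T"],4).tolist())
    np.savez(f"pics/{n}0.npz",**f)
E
```

```text
pics
{'t': 0.0, 'joint_pos': array([ 1.33011932,  0.32178715, -0.07010179,  1.45171302,  0.02261256,
        1.37082487, -0.05689903]), 'qd': array([ 0.00130259,  0.00091734,  0.00029321,  0.00044073, -0.0020226 ,
       -0.00026967, -0.00104187]), 'joint_efforts': array([ 1.04120318e-03, -4.91292572e+01, -4.03748788e-01, -3.12524307e+01,
       -6.40340103e-02,  4.37241001e-02,  1.74054326e-04]), 'ee_pos': array([ 163.62889069, -628.46582293,  221.46587341]), 'tcp_rot': array([-9.56156486e-04,  9.91893337e-01,  1.27069518e-01, -1.77678881e-04]), 'ft_force': array([-0.44329651,  0.24199907,  0.03024415]), 'ft_torque': array([-0.00133839,  0.01089341, -0.02419871]), 'grasp_force': 0.0, 'finger_gap': 1.0021970361548391}
scene [[506.7453217464488, 0.0, 317.53073780065716], [0.0, 506.7453217464488, 232.1991371257039], [0.0, 0.0, 1.0]] [[0.7599, -0.4164, 0.4991, 63.8189], [-0.65, -0.4929, 0.5784, -485.1969], [0.0052, -0.7639, -0.6453, 850.4459], [0.0, 0.0, 0.0, 1.0]]
top [[503.1659816842149, 0.0, 323.33827616941386], [0.0, 503.1659816842149, 237.71658605583067], [0.0, 0.0, 1.0]] [[-0.0049, -0.9926, 0.1214, 465.1429], [-0.9999, 0.0031, -0.0156, 140.858], [0.0151, -0.1215, -0.9925, 1414.6477], [0.0, 0.0, 0.0, 1.0]]
```

View pics/scene0.png

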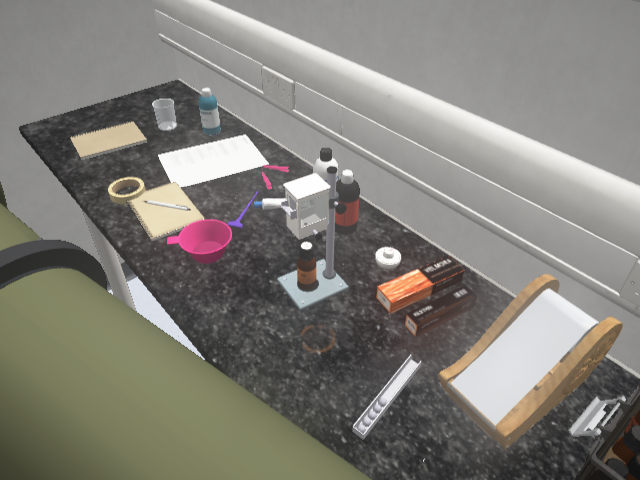

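View pics/top0.png

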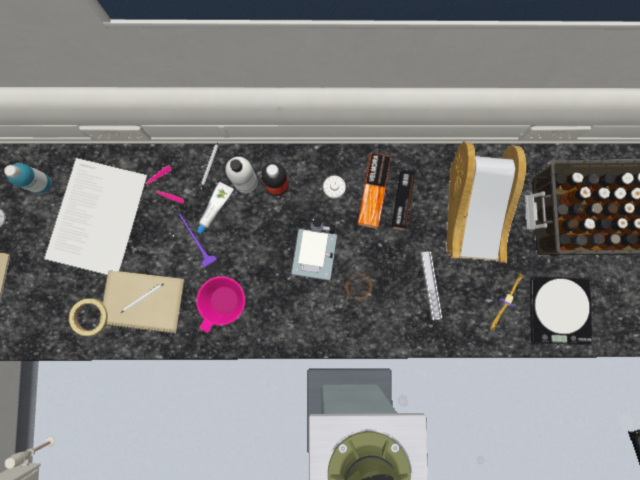

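The scene view shows the chute at about (388,395), with the balls at its lower-left rear end. The dispenser is at about (315,240), the bottle at (307,268) and the bowl at (205,240). In the top view the chute is at (431,285) and the hopper at (313,250). I'll enlarge these for detail.

Run:
```python
import cv2, numpy as np
s=cv2.imread("pics/scene0.png");t=cv2.imread("pics/top0.png")
r=lambda im,x,y,w,h,k:cv2.resize(im[y:y+h,x:x+w],None,fx=k,fy=k,interpolation=cv2.INTER_CUBIC)
A=r(s,245,150,120,160,3.75) #450x600
B=r(t,284,215,70,70,5) #350x350
C=r(t,415,245,70,50*1,5)[:250]
C=r(t,400,245,70,80,5)[150-150:250+150][:250] if 0 else cv2.resize(t[245:325,400:470],(350,250))
cv2.imwrite("pics/crop.png",np.hstack([A,np.vstack([B,C])]))
```

```text
(no output)
```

View pics/crop.png

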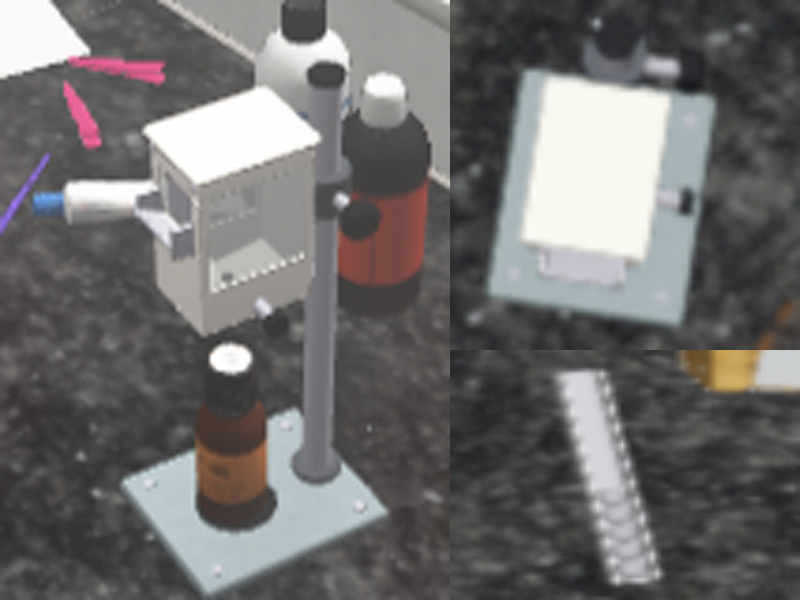

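The crops show the grey base, the roof corners and the port lip on the robot's side, so dispenser +x points away from the robot. The chute's nose also points away. Next I'll triangulate the roof and cast the base corners and the chute rim onto planes.

```bash
cat > h.py <<'E'
import numpy as np
def ray(f,p):
    K,T=f["camera_matrix"],f["T"]; d=T[:3,:3]@np.linalg.solve(K,[p[0],p[1],1]); return T[:3,3],d/np.linalg.norm(d)
def onz(f,p,z):
    o,d=ray(f,p); return o+d*(z-o[2])/d[2]
def tri(fs,ps):
    A=np.zeros((3,3));b=np.zeros(3);R=[ray(f,p) for f,p in zip(fs,ps)]
    for o,d in R:
        M=np.eye(3)-np.outer(d,d);A+=M;b+=M@o
    x=np.linalg.solve(A,b); return x,[np.linalg.norm((np.eye(3)-np.outer(d,d))@(x-o)) for o,d in R]
E
python3 - <<'E'
from h import *
import cv2
np.set_printoptions(precision=1,suppress=True)
s=np.load("pics/scene0.npz");t=np.load("pics/top0.npz")
cs=lambda p:(245+(p[0]+.5)/3.75-.5,150+(p[1]+.5)/3.75-.5)
ct=lambda p:(284+(p[0]-450+.5)/5-.5,215+(p[1]+.5)/5-.5)
cc=lambda p:(400+(p[0]-450+.5)/5-.5,245+(p[1]-350+.5)/3.125-.5)
S=[(143,130),(263,87),(322,135),(200,185)]
T=[(522,243),(545,77),(670,96),(647,262)]
X=[]
for a,b in zip(S,T):
    x,r=tri((s,t),(cs(a),ct(b)));X.append(x);print("roof",x,r)
X=np.array(X);zr=X[:,2].mean()
P=np.array([onz(t,ct(b),zr) for b in T]);print("roof@z",zr,P,"sides",[np.linalg.norm(P[i]-P[(i+1)%4]) for i in range(4)])
d=(P[1]+P[2]-P[0]-P[3]);print("yaw roof",np.degrees(np.arctan2(d[1],d[0])),"ctr",P.mean(0))
B=np.array([onz(t,ct(b),10) for b in [(490,293),(525,70),(715,95),(682,325)]]);print("base",B,[np.linalg.norm(B[i]-B[(i+1)%4]) for i in range(4)])
d=(B[1]+B[2]-B[0]-B[3]);print("yaw base",np.degrees(np.arctan2(d[1],d[0])),"ctr",B.mean(0))
B=np.array([onz(s,cs(b),10) for b in [(122,484),(295,408),(388,512),(208,594)]]);print("base s",B,[np.linalg.norm(B[i]-B[(i+1)%4]) for i in range(4)])
d=(B[1]+B[2]-B[0]-B[3]);print("yaw base",np.degrees(np.arctan2(d[1],d[0])),"ctr",B.mean(0))
# chute via mask on top
im=t["pixels"][235:335,405:460].astype(int); m=((im.min(2)>120)&(im.max(2)-im.min(2)<40)).astype(np.uint8)
c=max(cv2.findContours(m,0,1)[0],key=cv2.contourArea); r=cv2.minAreaRect(c);bx=cv2.boxPoints(r)+[405,235];print("chute px",bx)
bx=bx[np.argsort(bx[:,1])];n=onz(t,bx[:2].mean(0),43);e=onz(t,bx[2:].mean(0),27);d=n-e
print(n,e,np.linalg.norm(d),np.degrees(np.arctan2(d[1],d[0])))
n=onz(t,np.mean([cc((555,371)),cc((605,371))],0),43);e=onz(t,np.mean([cc((612,583)),cc((660,577))],0),27);d=n-e
print("eye",n,e,np.linalg.norm(d),np.degrees(np.arctan2(d[1],d[0])))
E
```

```text
roof [546.5 180.2 280.8] [np.float64(0.4416388063862363), np.float64(0.44163880638613695)]
roof [621.4 170.3 280.8] [np.float64(0.35194390601870906), np.float64(0.3519439060185126)]
roof [612.5 113.3 283.7] [np.float64(0.13482591551988535), np.float64(0.13482591551986062)]
roof [538.3 123.5 281. ] [np.float64(1.096389773348301), np.float64(1.0963897733485435)]
roof@z 281.59630910265815 [[546.1 180.4 281.6]
 [621.6 170.  281.6]
 [612.7 113.3 281.6]
 [537.3 124.1 281.6]] sides [np.float64(76.18450615703928), np.float64(57.44507915864103), np.float64(76.16458076590784), np.float64(56.97615511889702)]
yaw roof -7.987393438450629 ctr [579.4 147.  281.6]
base [[537.7 207.7  10. ]
 [663.1 188.3  10. ]
 [648.6  81.3  10. ]
 [519.4 100.8  10. ]] [np.float64(126.89520447088118), np.float64(107.96325988069039), np.float64(130.59239379780576), np.float64(108.44677949029813)]
yaw base -8.667174042256066 ctr [592.2 144.5  10. ]
base s [[533.9 201.6  10. ]
 [660.5 184.3  10. ]
 [643.1  78.   10. ]
 [518.1  97.7  10. ]] [np.float64(127.82841805795569), np.float64(107.75703031859175), np.float64(126.56366466052312), np.float64(105.06629066899224)]
yaw base -8.384025598987412 ctr [588.9 140.4  10. ]
chute px [[420.3 252. ]
 [430.2 250.3]
 [441.8 318.5]
 [432.  320.2]]
[ 595.  -160.5   43. ] [ 409.1 -190.4   27. ] 188.96236149980444 9.141894201119499
eye [ 594.3 -161.4   43. ] [ 412.1 -190.2   27. ] 185.1787415118601 8.979641178620067
```

Emit:
servo_tool:
  rows:
    - {"translation":[0.04,-0.036,0],"turn":2}
    - {"translation":[0.08,-0.072,0],"turn":5.5}
    - {"translation":[0.12,-0.109,0.01],"turn":5.5}
    - {"translation":[0.16,-0.145,0.02],"turn":5.5}
    - {"translation":[0.2,-0.182,0.03],"turn":5.5}
    - {"translation":[0.24,-0.218,0.04],"turn":5.5}
    - {"translation":[0.28,-0.254,0.05],"turn":5.5}
    - {"translation":[0.32,-0.291,0.06],"turn":5.5}
    - {"translation":[0.36,-0.327,0.07],"turn":5.5}
    - {"translation":[0.394,-0.358,0.08],"turn":5.5}
  fingers: 110

```text
t: 1.1
ee_pos: [434.1, -214.1, 150.1]
tcp_rot: [0.0, 0.997, 0.079, 0.0]
ft_force: [0.7, 0.7, -0.8]
finger_gap: 0.567
grasp_force: 0.0
```

```bash
cat >> h.py <<'E'
from scipy.spatial.transform import Rotation as Ro
def go(st,tgt,yaw):
    w,x,y,z=st["tcp_rot"];R=Ro.from_quat([x,y,z,w]).as_matrix()
    cy=np.degrees(np.arctan2(R[1,0],R[0,0]))
    print("t %.2f"%st["t"],"pos",np.round(st["ee_pos"],1),"yaw %.2f"%cy,"F",np.round(st["ft_force"],2),"gap %.3f grip %.1f"%(st["finger_gap"],st["grasp_force"]))
    print("-> tool mm",np.round(R.T@(np.array(tgt)-st["ee_pos"]),1),"turn %.1f"%(cy-yaw))
E
python3 - <<'E'
from h import *
from station import manip,viewer
import cv2
st=manip.read_state();go(st,[454.5,-183.2,122],9.1);print(st["joint_pos"])
f=viewer.grab_frame("wrist");np.savez("pics/w1.npz",**f);cv2.imwrite("pics/w1.png",f["pixels"][:,:,::-1]);print(np.round(f["T"],2).tolist(),f["camera_matrix"].tolist())
E
```

```text
t 1.10 pos [ 434.1 -214.1  150.1] yaw 9.08 F [ 0.7   0.66 -0.76] gap 0.567 grip 0.0
-> tool mm [ 25.  -27.3  28.1] turn -0.0
[ 0.85099466  0.03928    -0.45467915  1.93170538  0.01924275  1.17424287
 -1.02306798]
[[0.16, -0.94, -0.29, 514.57], [-0.99, -0.15, -0.05, -201.53], [0.0, 0.3, -0.95, 310.33], [0.0, 0.0, 0.0, 1.0]] [[403.1057047684311, 0.0, 313.5651885260209], [0.0, 403.1057047684311, 231.14510815798926], [0.0, 0.0, 1.0]]
```

View pics/w1.png

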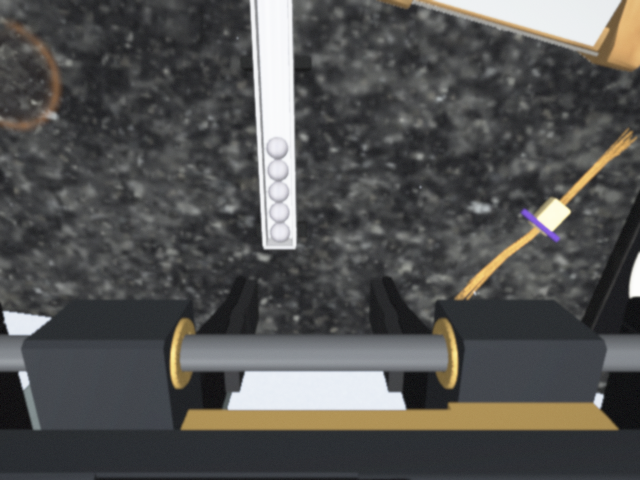

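The wrist view shows the chute's rear end at (263..296, 247), the channel running up to (251..292, 0), and all five balls at the rear.

Run:
```python
from h import *
from station import manip
f=np.load("pics/w1.npz")
e=onz(f,(279.5,247),27);z=38
for _ in range(4):
    n=onz(f,(271.5,2),z);L=np.linalg.norm((n-e)[:2]);z=27+L*np.tan(np.radians(5))
u=(n-e)[:2]/L;print(e,n,L,"yaw",np.degrees(np.arctan2(u[1],u[0])))
a,b=onz(f,(263,248),27),onz(f,(296,246),27);print("width",np.linalg.norm(a-b))
g=e[:2]+u*44.6;print(g);go(manip.read_state(),[*g,60],np.degrees(np.arctan2(u[1],u[0])))
```

```text
[ 411.25407926 -192.49882103   27.        ] [ 568.72332786 -167.59867858   40.9479699 ] 159.42578632980047 yaw 8.985611064052422
width 24.682104937937698
[ 455.30673002 -185.53290681]
t 1.15 pos [ 438.3 -204.6  148.8] yaw 9.71 F [ 2.65  6.71 -0.92] gap 0.566 grip 0.0
-> tool mm [ 19.8 -15.5  88.9] turn 0.7
```

Emit:
servo_tool:
  rows:
    - {"translation":[0,0,0],"turn":0}
    - {"translation":[0,0,0],"turn":0}
    - {"translation":[0,0,0],"turn":0}

```text
t: 1.45
ee_pos: [432.8, -217.4, 150.4]
tcp_rot: [0.0, 0.997, 0.078, -0.0]
ft_force: [0.2, -0.2, 0.0]
finger_gap: 0.57
grasp_force: 0.0
```

Run:
```python
from h import *
from station import manip
go(manip.read_state(),[455,-185.3,4],9.0)
```

```text
t 1.45 pos [ 432.8 -217.4  150.4] yaw 8.95 F [ 0.18 -0.21  0.01] gap 0.570 grip 0.0
-> tool mm [ 27.  -28.4 146.4] turn -0.1
```

Emit:
servo_tool:
  rows:
    - {"translation":[0.015,-0.015,0.02],"turn":0}
    - {"translation":[0.027,-0.028,0.05],"turn":0}
    - {"translation":[0.027,-0.028,0.08],"turn":0}
    - {"translation":[0.027,-0.028,0.1],"turn":0}
    - {"translation":[0.027,-0.028,0.12],"turn":0}
    - {"translation":[0.027,-0.028,0.135],"turn":0}
    - {"translation":[0.027,-0.028,0.142],"turn":0}
    - {"translation":[0.027,-0.028,0.146],"turn":0}
    - {"translation":[0.027,-0.028,0.146],"turn":0}
    - {"translation":[0.027,-0.028,0.146],"turn":0}

```text
t: 2.45
ee_pos: [456.3, -184.6, 5.1]
tcp_rot: [0.0, 0.997, 0.079, 0.001]
ft_force: [0.2, 0.3, 0.4]
finger_gap: 0.568
grasp_force: 0.0
```

Run:
```python
from h import *
from station import manip,viewer
import cv2
go(manip.read_state(),[455,-185.3,4],9.0)
f=viewer.grab_frame("wrist");np.savez("pics/w2.npz",**f);cv2.imwrite("pics/w2.png",f["pixels"][:,:,::-1])
```

```text
t 2.45 pos [ 456.3 -184.6    5.1] yaw 9.06 F [0.24 0.33 0.43] gap 0.568 grip 0.0
-> tool mm [-1.4  0.5  1.1] turn 0.1
```

View pics/w2.png

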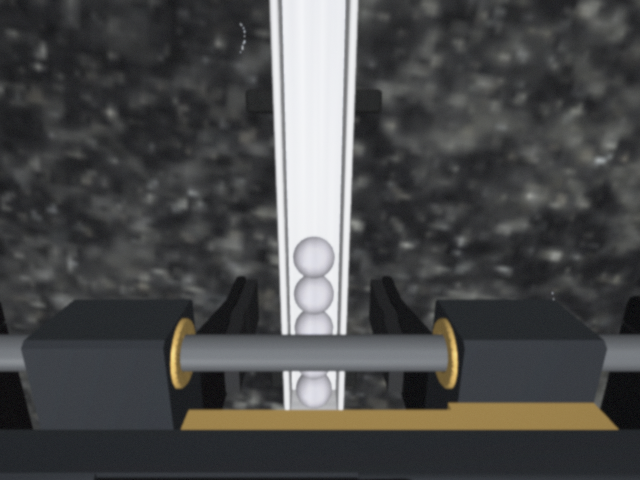

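The channel (280..350) sits between the fingers, centred at column 315, with the front foot at row 100. I'll close now.

Emit:
servo_tool:
  rows:
    - {"translation":[0,0,0],"turn":0}
    - {"translation":[0,0,0],"turn":0}
    - {"translation":[0,0,0],"turn":0}
    - {"translation":[0,0,0],"turn":0}
    - {"translation":[0,0,0],"turn":0}
    - {"translation":[0,0,0],"turn":0}
  fingers: 255
  newtons: 50

```text
t: 3.1
ee_pos: [455.9, -184.1, 4.5]
tcp_rot: [0.0, 0.997, 0.079, 0.0]
ft_force: [0.1, 0.8, 1.6]
finger_gap: 0.269
grasp_force: 50.0
```

Emit:
servo_tool:
  rows:
    - {"translation":[0,0,-0.003],"turn":0}
    - {"translation":[0,0,-0.008],"turn":0}
    - {"translation":[0,0,-0.016],"turn":0}
    - {"translation":[0,0,-0.03],"turn":0}
    - {"translation":[0,0,-0.045],"turn":0}
    - {"translation":[0,0,-0.06],"turn":0}
    - {"translation":[0,0,-0.075],"turn":0}
    - {"translation":[0,0,-0.085],"turn":0}
    - {"translation":[0,0,-0.09],"turn":0}
    - {"translation":[0,0,-0.09],"turn":0}

```text
t: 4.1
ee_pos: [456.3, -184.2, 95.3]
tcp_rot: [0.001, 0.997, 0.079, 0.001]
ft_force: [-0.9, -0.5, -3.8]
finger_gap: 0.274
grasp_force: 50.0
```

Run:
```python
from h import *
from station import manip,viewer
import cv2
st=manip.read_state();go(st,[456,-185,300],9.0);print(st["ft_torque"])
f=viewer.grab_frame("scene");np.savez("pics/s3.npz",**f);g=viewer.grab_frame("wrist")["pixels"]
cv2.imwrite("pics/s3.png",cv2.resize(np.hstack([f["pixels"][230:470,300:500],g[:240,220:420]])[:,:,::-1],(800,480)))
```

```text
t 4.10 pos [ 456.3 -184.2   95.3] yaw 9.10 F [-0.86 -0.46 -3.76] gap 0.274 grip 50.0
-> tool mm [-2.000e-01  1.000e+00 -2.047e+02] turn 0.1
[-0.03588267  0.08971793 -0.04104337]
```

View pics/s3.png

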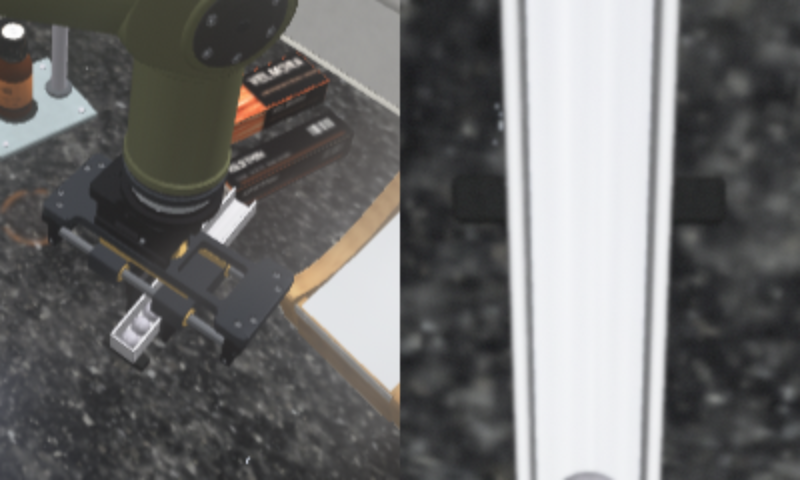

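The chute is held rigidly: the front foot sits at the same wrist-image row as before the lift, and the balls are still at the rear. Now I'll rise and carry it over.

Emit:
servo_tool:
  rows:
    - {"translation":[0,0,-0.01],"turn":0}
    - {"translation":[0,0,-0.03],"turn":0}
    - {"translation":[0,0,-0.055],"turn":0}
    - {"translation":[0,0,-0.08],"turn":0}
    - {"translation":[0,0,-0.105],"turn":0}
    - {"translation":[0,0,-0.13],"turn":0}
    - {"translation":[0,0,-0.155],"turn":0}
    - {"translation":[0,0,-0.18],"turn":0}
    - {"translation":[0,0,-0.198],"turn":0}
    - {"translation":[0,0,-0.205],"turn":0}

```text
t: 5.2
ee_pos: [456.5, -184.0, 301.5]
tcp_rot: [0.001, 0.997, 0.079, 0.001]
ft_force: [1.3, -0.1, -2.7]
finger_gap: 0.273
grasp_force: 50.0
```

Emit:
servo_tool:
  rows:
    - {"translation":[0,-0.008,0],"turn":1}
    - {"translation":[0,-0.024,0],"turn":3}
    - {"translation":[0.001,-0.045,0],"turn":5}
    - {"translation":[0.001,-0.068,0],"turn":7}
    - {"translation":[0.002,-0.091,0],"turn":9}
    - {"translation":[0.002,-0.114,0],"turn":11}
    - {"translation":[0.003,-0.137,0],"turn":13}
    - {"translation":[0.003,-0.16,0],"turn":15}
    - {"translation":[0.003,-0.178,0],"turn":16.5}
    - {"translation":[0.003,-0.186,0],"turn":17.4}

```text
t: 6.2
ee_pos: [428.2, 2.7, 298.2]
tcp_rot: [-0.0, 0.997, -0.071, -0.001]
ft_force: [0.1, 0.2, -2.3]
finger_gap: 0.272
grasp_force: 50.0
```

Run:
```python
from h import *
from station import manip
go(manip.read_state(),[386,174,300],-8.3)
t=np.load("pics/top0.npz");print(onz(t,(310,270.6),238.6))
```

```text
t 6.20 pos [428.2   2.7 298.2] yaw -8.20 F [ 0.08  0.2  -2.26] gap 0.272 grip 50.0
-> tool mm [ -66.2 -163.6   -1.7] turn 0.1
[531.77069734 153.8669144  238.6       ]
```

Emit:
servo_tool:
  rows:
    - {"translation":[-0.004,-0.008,0],"turn":0}
    - {"translation":[-0.011,-0.026,0],"turn":0}
    - {"translation":[-0.02,-0.05,0],"turn":0}
    - {"translation":[-0.03,-0.075,0],"turn":0}
    - {"translation":[-0.04,-0.1,0],"turn":0}
    - {"translation":[-0.05,-0.125,0],"turn":0}
    - {"translation":[-0.06,-0.148,0],"turn":0}
    - {"translation":[-0.065,-0.16,0],"turn":0}
    - {"translation":[-0.066,-0.164,0],"turn":0}
    - {"translation":[-0.066,-0.164,0],"turn":0}

```text
t: 7.2
ee_pos: [387.9, 171.3, 299.2]
tcp_rot: [0.0, 0.997, -0.073, -0.0]
ft_force: [0.2, -0.9, -2.8]
finger_gap: 0.27
grasp_force: 50.0
```

Run:
```python
from h import *
from station import manip,viewer
import cv2
st=manip.read_state();go(st,[386,174,240],-8.3);print(st["joint_pos"])
a=viewer.grab_frame("top");b=viewer.grab_frame("scene");np.savez("pics/a4.npz",**a);np.savez("pics/b4.npz",**b)
A=cv2.resize(a["pixels"][220:300,270:350],(400,400),interpolation=2);B=cv2.resize(b["pixels"][150:250,230:330],(400,400),interpolation=2)
cv2.imwrite("pics/c4.png",np.hstack([A,B])[:,:,::-1])
```

```text
t 7.20 pos [387.9 171.3 299.2] yaw -8.32 F [ 0.2  -0.88 -2.83] gap 0.270 grip 50.0
-> tool mm [-2.3 -2.4 59.2] turn -0.0
[ 0.5763692  -0.26244758 -0.86197722  1.81446567 -0.19826282  1.50191944
 -1.97046126]
```

View pics/c4.png

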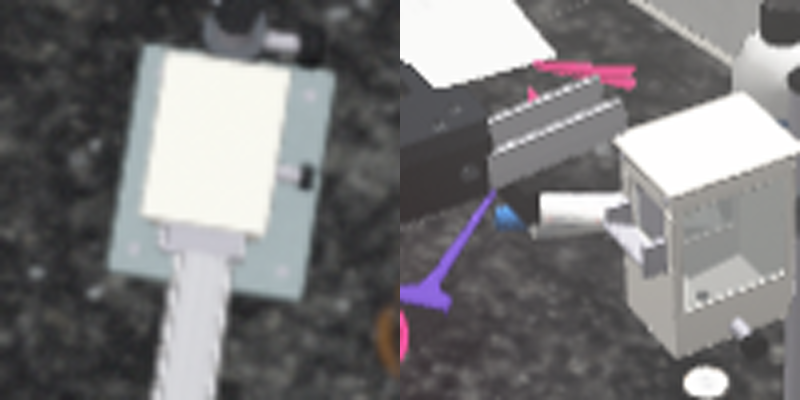

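The top crop shows the nose centred on the lip, both at about column 202 of the crop, and just in front of it. The scene crop shows the chute level and above the port. I'll lower it to about 14 mm over the estimated lip height of 239.

Emit:
servo_tool:
  rows:
    - {"translation":[-0.002,-0.002,0.006],"turn":0}
    - {"translation":[-0.002,-0.002,0.018],"turn":0}
    - {"translation":[-0.002,-0.002,0.03],"turn":0}
    - {"translation":[-0.002,-0.002,0.042],"turn":0}
    - {"translation":[-0.002,-0.002,0.054],"turn":0}
    - {"translation":[-0.002,-0.002,0.062],"turn":0}
    - {"translation":[-0.002,-0.002,0.066],"turn":0}
    - {"translation":[-0.002,-0.002,0.066],"turn":0}
    - {"translation":[-0.002,-0.002,0.066],"turn":0}

```text
t: 8.2
ee_pos: [386.3, 174.3, 233.7]
tcp_rot: [-0.0, 0.997, -0.072, 0.0]
ft_force: [-0.6, 0.0, -2.6]
finger_gap: 0.271
grasp_force: 50.0
```

Run:
```python
from h import *
from station import manip
st=manip.read_state();go(st,[398.7,172.5,233],-8.3);print(st["joint_pos"],st["ft_torque"])
```

```text
t 8.20 pos [386.3 174.3 233.7] yaw -8.29 F [-0.58  0.03 -2.57] gap 0.271 grip 50.0
-> tool mm [12.5  0.   0.7] turn 0.0
[ 0.57078053 -0.23530293 -0.90273082  1.92577439 -0.18791135  1.36623715
 -1.99538092] [ 0.05716844  0.11805819 -0.05662924]
```

Emit:
servo_tool:
  rows:
    - {"translation":[0.003,0,0.001],"turn":0}
    - {"translation":[0.006,0,0.003],"turn":0}
    - {"translation":[0.01,0,0.005],"turn":0}
    - {"translation":[0.012,0,0.006],"turn":0}
    - {"translation":[0.012,0,0.007],"turn":0}
    - {"translation":[0.012,0,0.008],"turn":0}
    - {"translation":[0.012,0,0.008],"turn":0}

```text
t: 8.9
ee_pos: [397.7, 172.5, 225.2]
tcp_rot: [0.0, 0.997, -0.072, -0.0]
ft_force: [0.6, -0.0, -3.4]
finger_gap: 0.272
grasp_force: 50.0
```

Emit:
servo_tool:
  rows:
    - {"translation":[0,0,0.001],"turn":0}
    - {"translation":[0,0,0.002],"turn":0}
    - {"translation":[0,0,0.002],"turn":0}

```text
t: 9.2
ee_pos: [397.9, 172.5, 223.4]
tcp_rot: [0.0, 0.997, -0.072, 0.0]
ft_force: [-0.5, 0.1, -1.3]
finger_gap: 0.27
grasp_force: 50.0
```

Emit:
servo_tool:
  rows:
    - {"translation":[0,0,0.001],"turn":0}
    - {"translation":[0,0,0.002],"turn":0}
    - {"translation":[0,0,0.002],"turn":0}

```text
t: 9.5
ee_pos: [398.1, 172.6, 221.6]
tcp_rot: [0.0, 0.997, -0.072, 0.0]
ft_force: [-1.5, 0.4, -0.3]
finger_gap: 0.267
grasp_force: 50.0
```

The force fell from -2.6 to -0.3 N at TCP z of about 222 to 223.5. That puts the lip at about z = 242, which agrees with the camera estimate. I'll rise 3.5 mm and slide in along the 5° slope.

Emit:
servo_tool:
  rows:
    - {"translation":[0,0,-0.002],"turn":0}
    - {"translation":[0,0,-0.0035],"turn":0}
    - {"translation":[0.002,0,-0.0037],"turn":0}
    - {"translation":[0.005,0,-0.004],"turn":0}
    - {"translation":[0.008,0,-0.0042],"turn":0}
    - {"translation":[0.011,0,-0.0045],"turn":0}
    - {"translation":[0.014,0,-0.0047],"turn":0}
    - {"translation":[0.016,0,-0.0049],"turn":0}
    - {"translation":[0.016,0,-0.0049],"turn":0}

```text
t: 10.4
ee_pos: [413.6, 170.2, 226.0]
tcp_rot: [-0.0, 0.997, -0.072, -0.001]
ft_force: [-1.0, 0.1, -3.4]
finger_gap: 0.268
grasp_force: 50.0
```

Run:
```python
from h import *
from station import manip
st=manip.read_state();go(st,[443,166,229],-8.3);print(st["ft_torque"])
```

```text
t 10.40 pos [413.6 170.2 226. ] yaw -8.30 F [-1.04  0.07 -3.42] gap 0.268 grip 50.0
-> tool mm [29.7 -0.1 -3. ] turn -0.0
[ 0.0317326   0.35079597 -0.01187   ]
```

Emit:
servo_tool:
  rows:
    - {"translation":[0.003,0,-0.0002],"turn":0}
    - {"translation":[0.006,0,-0.0005],"turn":0}
    - {"translation":[0.009,0,-0.0008],"turn":0}
    - {"translation":[0.012,0,-0.001],"turn":0}
    - {"translation":[0.015,0,-0.0013],"turn":0}
    - {"translation":[0.018,0,-0.0016],"turn":0}
    - {"translation":[0.021,0,-0.0018],"turn":0}
    - {"translation":[0.023,0,-0.002],"turn":0}
    - {"translation":[0.023,0,-0.002],"turn":0}

```text
t: 11.3
ee_pos: [437.0, 166.8, 228.4]
tcp_rot: [-0.0, 0.997, -0.072, 0.0]
ft_force: [-0.2, -0.6, -3.7]
finger_gap: 0.27
grasp_force: 50.0
```

Emit:
servo_tool:
  rows:
    - {"translation":[0.001,0,0],"turn":0}
    - {"translation":[0.002,0,0],"turn":0}
    - {"translation":[0.003,0,0],"turn":0}
    - {"translation":[0.003,0,0],"turn":0}

```text
t: 11.7
ee_pos: [439.6, 166.4, 228.3]
tcp_rot: [0.0, 0.997, -0.072, 0.0]
ft_force: [0.2, 0.5, -3.1]
finger_gap: 0.267
grasp_force: 50.0
```

Run:
```python
from h import *
from station import manip,viewer
import cv2
st=manip.read_state();go(st,[443,166,229],-8.3);print(st["ft_torque"])
a=viewer.grab_frame("wrist");b=viewer.grab_frame("scene")
B=cv2.resize(b["pixels"][150:250,230:330],(400,400),interpolation=2)
cv2.imwrite("pics/c5.png",np.hstack([cv2.resize(a["pixels"][:,:][0:480,80:560],(400,400)),B])[:,:,::-1])
```

```text
t 11.70 pos [439.6 166.4 228.3] yaw -8.30 F [ 0.19  0.47 -3.11] gap 0.267 grip 50.0
-> tool mm [ 3.4 -0.1 -0.7] turn -0.0
[ 0.09099938  0.36933967 -0.02433936]
```

View pics/c5.png

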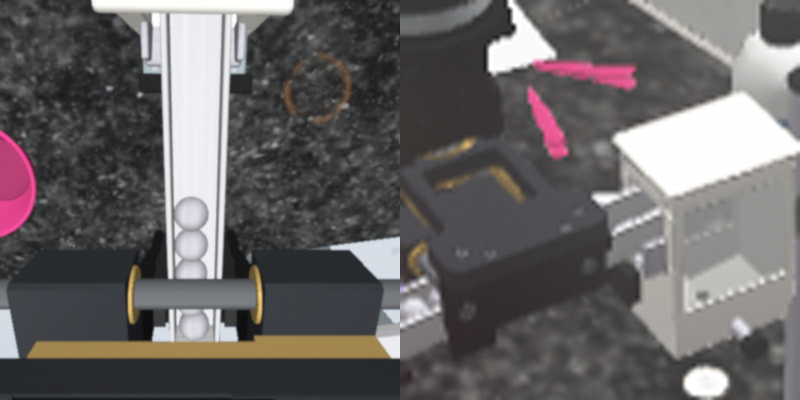

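The wrist view shows the channel centred between the cheeks, with the foot (row 80) just short of the lip (row 70) and the balls at the rear. I'll feel forward for the foot contact.

Emit:
servo_tool:
  rows:
    - {"translation":[0.001,0,0],"turn":0}
    - {"translation":[0.002,0,0],"turn":0}
    - {"translation":[0.002,0,0],"turn":0}

```text
t: 12.1
ee_pos: [441.6, 166.1, 228.3]
tcp_rot: [-0.0, 0.997, -0.072, 0.0]
ft_force: [-0.7, 0.1, -3.2]
finger_gap: 0.269
grasp_force: 50.0
```

Emit:
servo_tool:
  rows:
    - {"translation":[0.001,0,0],"turn":0}
    - {"translation":[0.0015,0,0],"turn":0}
    - {"translation":[0.0015,0,0],"turn":0}

```text
t: 12.4
ee_pos: [442.1, 166.2, 228.1]
tcp_rot: [0.0, 0.997, -0.072, -0.001]
ft_force: [-4.7, 0.2, -2.3]
finger_gap: 0.267
grasp_force: 50.0
```

Foot contact at x ≈ 441.8. Back off slightly and lower onto the lip.

Emit:
servo_tool:
  rows:
    - {"translation":[-0.0007,0,0],"turn":0}
    - {"translation":[-0.0008,0,0.0005],"turn":0}
    - {"translation":[-0.0008,0,0.001],"turn":0}
    - {"translation":[-0.0008,0,0.001],"turn":0}

```text
t: 12.8
ee_pos: [442.1, 166.2, 227.4]
tcp_rot: [0.0, 0.997, -0.072, -0.0]
ft_force: [-4.1, 1.0, -0.4]
finger_gap: 0.268
grasp_force: 50.0
```

Emit:
servo_tool:
  rows:
    - {"translation":[0,0,0.0005],"turn":0}
    - {"translation":[0,0,0.001],"turn":0}
    - {"translation":[0,0,0.001],"turn":0}

```text
t: 13.1
ee_pos: [442.1, 166.2, 226.6]
tcp_rot: [0.0, 0.997, -0.072, 0.0]
ft_force: [-5.2, 0.3, 1.8]
finger_gap: 0.27
grasp_force: 50.0
```

Emit:
servo_tool:
  rows:
    - {"translation":[-0.001,0,-0.0005],"turn":0}
    - {"translation":[-0.0015,0,-0.0005],"turn":0}
    - {"translation":[-0.0015,0,-0.0005],"turn":0}

```text
t: 13.4
ee_pos: [441.9, 166.1, 227.2]
tcp_rot: [-0.0, 0.997, -0.073, 0.001]
ft_force: [0.5, 0.7, -0.9]
finger_gap: 0.271
grasp_force: 50.0
```

Emit:
servo_tool:
  rows:
    - {"translation":[0,0,0],"turn":0}
    - {"translation":[0,0,0],"turn":0}
    - {"translation":[0,0,0],"turn":0}
  newtons: 5

```text
t: 13.7
ee_pos: [441.3, 166.1, 227.1]
tcp_rot: [-0.0, 0.997, -0.073, 0.001]
ft_force: [2.1, 0.6, -1.2]
finger_gap: 0.277
grasp_force: 5.0
```

Emit:
servo_tool:
  rows:
    - {"translation":[0,0,-0.001],"turn":0}
    - {"translation":[0,0,-0.003],"turn":0}
    - {"translation":[0.0002,0,-0.005],"turn":0}
    - {"translation":[0.0005,0,-0.006],"turn":0}
    - {"translation":[0.0005,0,-0.006],"turn":0}

```text
t: 14.2
ee_pos: [440.5, 166.3, 232.6]
tcp_rot: [0.0, 0.997, -0.072, -0.001]
ft_force: [-2.2, 0.1, -0.9]
finger_gap: 0.276
grasp_force: 5.0
```

```bash
cat > look.py <<'E'
from h import *
from station import manip,viewer
import cv2,sys
st=manip.read_state();go(st,[442,166,229],-8.3);print(st["ft_torque"])
a=viewer.grab_frame("wrist");b=viewer.grab_frame("scene")
B=cv2.resize(b["pixels"][150:250,230:330],(400,400),interpolation=2)
cv2.imwrite(sys.argv[1],np.hstack([cv2.resize(a["pixels"][0:480,80:560],(400,400)),B])[:,:,::-1])
# front foot row in wrist view (dark bar beside channel)
g=cv2.cvtColor(a["pixels"],cv2.COLOR_RGB2GRAY)
print("gray col cut", g[0:260:10,258].tolist(), g[0:260:10,368].tolist())
E
python3 look.py pics/c6.png
```

```text
t 14.20 pos [440.5 166.3 232.6] yaw -8.29 F [-2.19  0.06 -0.86] gap 0.276 grip 5.0
-> tool mm [1.5 0.1 3.6] turn 0.0
[-0.00078255  0.38106007 -0.03440543]
gray col cut [254, 254, 209, 120, 176, 188, 193, 198, 170, 67, 41, 33, 49, 52, 72, 43, 41, 56, 32, 42, 53, 64, 76, 61, 63, 80] [254, 254, 230, 147, 214, 221, 221, 220, 180, 82, 42, 35, 69, 58, 97, 96, 62, 74, 77, 102, 75, 77, 78, 50, 72, 68]
```

Emit:
servo_tool:
  rows:
    - {"translation":[0.0003,0,-0.003],"turn":0}
    - {"translation":[0.0007,0,-0.006],"turn":0}
    - {"translation":[0.0013,0,-0.009],"turn":0}
    - {"translation":[0.002,0,-0.012],"turn":0}
    - {"translation":[0.003,0,-0.015],"turn":0}
    - {"translation":[0.003,0,-0.015],"turn":0}

```text
t: 14.9
ee_pos: [444.7, 165.8, 248.4]
tcp_rot: [-0.0, 0.997, -0.072, 0.001]
ft_force: [-0.0, 0.3, -1.4]
finger_gap: 0.276
grasp_force: 5.0
```

```bash
python3 look.py pics/c7.png
```

```text
t 14.90 pos [444.7 165.8 248.4] yaw -8.31 F [-0.04  0.27 -1.44] gap 0.276 grip 5.0
-> tool mm [-2.7  0.2 19.4] turn -0.0
[0.07067816 0.11797754 0.00177726]
gray col cut [254, 254, 254, 254, 254, 155, 167, 178, 177, 184, 47, 40, 29, 50, 67, 48, 39, 53, 33, 40, 41, 47, 78, 66, 55, 85] [254, 254, 254, 254, 254, 177, 148, 190, 192, 187, 45, 42, 24, 56, 90, 81, 59, 66, 113, 111, 63, 77, 73, 54, 68, 68]
```

View pics/c7.png

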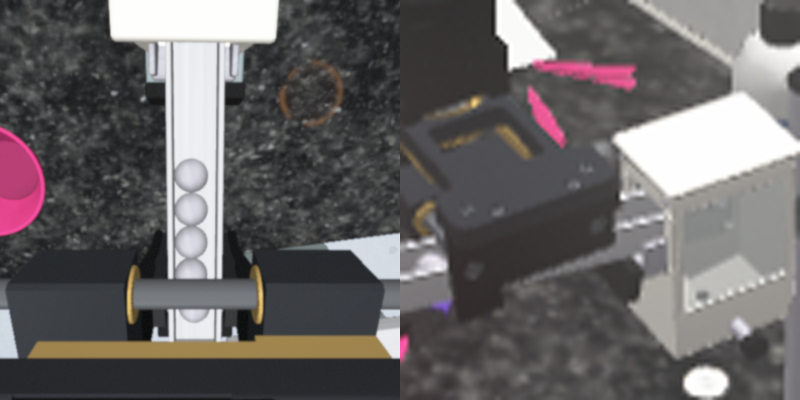

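The chute pivots in the light grip. In the wrist view the foot (row 92) stays at the lip, the channel is tilted nose down and the balls are just starting forward. I'll continue to 33°.

Emit:
servo_tool:
  rows:
    - {"translation":[0.0012,0,-0.003],"turn":0}
    - {"translation":[0.0025,0,-0.006],"turn":0}
    - {"translation":[0.0038,0,-0.009],"turn":0}
    - {"translation":[0.005,0,-0.012],"turn":0}
    - {"translation":[0.0065,0,-0.015],"turn":0}
    - {"translation":[0.008,0,-0.0175],"turn":0}
    - {"translation":[0.0095,0,-0.0205],"turn":0}
    - {"translation":[0.0115,0,-0.0235],"turn":0}
    - {"translation":[0.013,0,-0.0265],"turn":0}
    - {"translation":[0.013,0,-0.0265],"turn":0}

```text
t: 16.0
ee_pos: [457.6, 163.8, 274.8]
tcp_rot: [-0.0, 0.997, -0.072, 0.0]
ft_force: [-1.6, -0.0, 1.3]
finger_gap: 0.279
grasp_force: 5.0
```

Emit:
servo_tool:
  rows:
    - {"translation":[0,0,0],"turn":0}
    - {"translation":[0,0,0],"turn":0}
    - {"translation":[0,0,0],"turn":0}
    - {"translation":[0,0,0],"turn":0}
    - {"translation":[0,0,0],"turn":0}
    - {"translation":[0,0,0],"turn":0}

```text
t: 16.6
ee_pos: [457.2, 163.8, 274.3]
tcp_rot: [0.0, 0.997, -0.072, 0.0]
ft_force: [0.5, -0.4, -0.3]
finger_gap: 0.273
grasp_force: 5.0
```

```bash
python3 look.py pics/c8.png
python3 - <<'E'
import cv2,numpy as np
im=cv2.imread("pics/c8.png"); o=cv2.imread("pics/c7.png")
for n,i in(("c7",o),("c8",im)): print(n,cv2.cvtColor(i,6)[100:280:6,190].tolist())
E
```

```text
t 16.60 pos [457.2 163.8 274.3] yaw -8.30 F [ 0.53 -0.42 -0.34] gap 0.273 grip 5.0
-> tool mm [-15.4   0.1  45.3] turn -0.0
[ 0.13351425 -0.2034661  -0.00234077]
gray col cut [236, 237, 236, 236, 237, 236, 238, 238, 237, 238, 74, 52, 48, 90, 35, 63, 43, 39, 48, 22, 35, 35, 38, 40, 41, 51] [236, 236, 237, 237, 237, 237, 237, 237, 238, 238, 90, 46, 61, 39, 58, 50, 33, 51, 51, 66, 49, 73, 58, 43, 74, 34]
c7 [237, 237, 237, 237, 237, 237, 237, 237, 238, 237, 176, 209, 220, 223, 212, 151, 183, 211, 221, 223, 205, 146, 193, 218, 221, 223, 181, 175, 206, 221]
c8 [198, 198, 196, 197, 196, 197, 196, 197, 197, 198, 197, 196, 196, 197, 197, 197, 197, 196, 195, 196, 195, 194, 194, 194, 194, 195, 194, 193, 194, 194]
```

The channel in view is empty. I'll firm the grip and press lightly on the lip so the contact force is clearly over 1 N.

Emit:
servo_tool:
  rows:
    - {"translation":[0,0,0],"turn":0}
    - {"translation":[0,0,0],"turn":0}
    - {"translation":[0,0,0.0005],"turn":0}
    - {"translation":[0,0,0.001],"turn":0}
    - {"translation":[0,0,0.001],"turn":0}
    - {"translation":[0,0,0.001],"turn":0}
  newtons: 20

```text
t: 17.3
ee_pos: [456.8, 164.0, 273.5]
tcp_rot: [0.0, 0.997, -0.072, -0.0]
ft_force: [-1.8, -0.8, 2.8]
finger_gap: 0.277
grasp_force: 20.0
```

Emit:
servo_tool:
  rows:
    - {"translation":[0,0,0.0005],"turn":0}
    - {"translation":[0,0,0.0005],"turn":0}
    - {"translation":[0,0,0.0005],"turn":0}
    - {"translation":[0,0,0.0005],"turn":0}
    - {"translation":[0,0,0.0005],"turn":0}
    - {"translation":[0,0,0.0005],"turn":0}

```text
t: 17.9
ee_pos: [456.6, 164.1, 272.8]
tcp_rot: [0.0, 0.997, -0.072, -0.0]
ft_force: [-4.4, 0.6, 4.9]
finger_gap: 0.273
grasp_force: 20.0
```

Run:
```python
from h import *
from station import manip,viewer
import cv2
go(manip.read_state(),[442,166,227],-8.3)
a=viewer.grab_frame("scene");b=viewer.grab_frame("top")
cv2.imwrite("pics/c9.png",np.hstack([cv2.resize(a["pixels"][150:250,250:350],(500,500),interpolation=2),cv2.resize(b["pixels"][230:330,280:340],(300,500),interpolation=2)])[:,:,::-1])
```

```text
t 17.90 pos [456.6 164.1 272.8] yaw -8.28 F [-4.37  0.61  4.86] gap 0.273 grip 20.0
-> tool mm [-14.6   0.2  45.8] turn 0.0
```

View pics/c9.png

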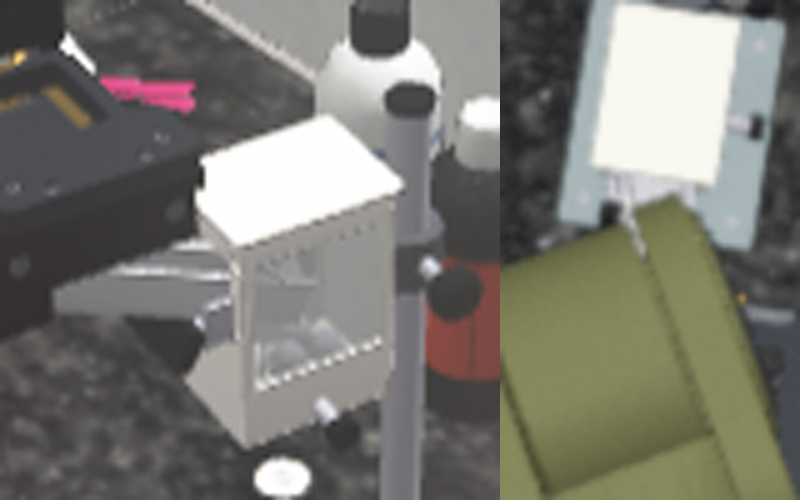

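The scene crop shows the balls lying in the hopper window and the chute tipped in the port. Next I'll unload, loosen, and lower back to level with the lip as the pivot.

Emit:
servo_tool:
  rows:
    - {"translation":[-0.0005,0,-0.001],"turn":0}
    - {"translation":[-0.0005,0,-0.0015],"turn":0}
    - {"translation":[-0.0005,0,-0.0015],"turn":0}

```text
t: 18.3
ee_pos: [456.6, 163.7, 273.7]
tcp_rot: [-0.0, 0.997, -0.072, -0.0]
ft_force: [0.4, 0.9, -1.9]
finger_gap: 0.274
grasp_force: 20.0
```

Emit:
servo_tool:
  rows:
    - {"translation":[0,0,0],"turn":0}
    - {"translation":[0,0,0],"turn":0}
    - {"translation":[-0.002,0,0.003],"turn":0}
    - {"translation":[-0.0035,0,0.006],"turn":0}
    - {"translation":[-0.005,0,0.009],"turn":0}
    - {"translation":[-0.0065,0,0.012],"turn":0}
    - {"translation":[-0.008,0,0.0145],"turn":0}
    - {"translation":[-0.0092,0,0.017],"turn":0}
    - {"translation":[-0.0092,0,0.017],"turn":0}
  newtons: 5

```text
t: 19.2
ee_pos: [447.1, 165.2, 257.0]
tcp_rot: [0.0, 0.997, -0.072, -0.0]
ft_force: [1.8, -0.9, -1.3]
finger_gap: 0.274
grasp_force: 5.0
```

```bash
python3 look.py pics/c10.png
```

```text
t 19.20 pos [447.1 165.2 257. ] yaw -8.30 F [ 1.82 -0.89 -1.32] gap 0.274 grip 5.0
-> tool mm [-5.2 -0.  28. ] turn 0.0
[-0.06131525 -0.3801009  -0.06822696]
gray col cut [254, 254, 254, 254, 254, 254, 200, 176, 185, 179, 175, 38, 44, 43, 64, 55, 43, 51, 37, 40, 43, 42, 77, 66, 56, 89] [254, 254, 254, 254, 254, 254, 227, 172, 175, 169, 148, 39, 40, 51, 76, 66, 67, 63, 103, 107, 55, 73, 74, 57, 65, 65]
```

Run:
```python
import cv2,numpy as np
for n in("c5","c6","c7","c8","c10"):
    i=cv2.imread(f"pics/{n}.png",0)[:, :400]; o=[]
    for r in (110,150,190,225):
        m=np.where(i[r,130:260]>150)[0]; o.append((int(m.min())+130,int(m.max())+130) if len(m) else None)
    print(n,o, [b-a for a,b in [x for x in o if x]])
```

```text
c5 [(163, 227), (164, 226), (165, 224), (166, 223)] [64, 62, 59, 57]
c6 [(163, 227), (164, 225), (166, 224), (166, 223)] [64, 61, 58, 57]
c7 [(166, 223), (166, 223), (167, 222), (167, 222)] [57, 57, 55, 55]
c8 [(170, 219), (170, 219), (169, 220), (169, 220)] [49, 49, 51, 51]
c10 [(167, 222), (167, 222), (168, 222), (168, 221)] [55, 55, 54, 53]
```

The width taper shows the chute rotating back, at about 17° now. I'll continue lowering to level.

Emit:
servo_tool:
  rows:
    - {"translation":[-0.001,0,0.003],"turn":0}
    - {"translation":[-0.0018,0,0.006],"turn":0}
    - {"translation":[-0.0026,0,0.009],"turn":0}
    - {"translation":[-0.0034,0,0.012],"turn":0}
    - {"translation":[-0.004,0,0.015],"turn":0}
    - {"translation":[-0.0045,0,0.018],"turn":0}
    - {"translation":[-0.005,0,0.021],"turn":0}
    - {"translation":[-0.0053,0,0.024],"turn":0}
    - {"translation":[-0.0055,0,0.026],"turn":0}
    - {"translation":[-0.0055,0,0.026],"turn":0}

```text
t: 20.3
ee_pos: [441.9, 166.1, 231.0]
tcp_rot: [0.0, 0.997, -0.072, -0.0]
ft_force: [1.0, -1.9, -1.0]
finger_gap: 0.275
grasp_force: 5.0
```

```bash
python3 look.py pics/c11.png;python3 - <<'E'
import cv2,numpy as np
for n in("c5","c11"):
    i=cv2.imread(f"pics/{n}.png",0)[:, :400]; o=[]
    for r in (110,150,190,225):
        m=np.where(i[r,130:260]>150)[0]; o.append((int(m.min())+130,int(m.max())+130))
    print(n,o, [b-a for a,b in o])
E
```

```text
t 20.30 pos [441.9 166.1 231. ] yaw -8.30 F [ 1.   -1.9  -0.96] gap 0.275 grip 5.0
-> tool mm [0.1 0.1 2. ] turn 0.0
[-0.08227845 -0.2000653  -0.00385295]
gray col cut [254, 254, 251, 125, 147, 163, 172, 180, 131, 67, 41, 35, 57, 54, 67, 43, 37, 48, 34, 41, 44, 69, 77, 59, 64, 84] [254, 254, 253, 155, 210, 219, 224, 223, 156, 79, 41, 36, 69, 64, 109, 100, 61, 73, 80, 110, 78, 74, 81, 53, 65, 61]
c5 [(163, 227), (164, 226), (165, 224), (166, 223)] [64, 62, 59, 57]
c11 [(163, 227), (164, 225), (166, 224), (167, 223)] [64, 61, 58, 56]
```

Emit:
servo_tool:
  rows:
    - {"translation":[0,0,0],"turn":0}
    - {"translation":[0,0,0],"turn":0}
    - {"translation":[0,0,0],"turn":0}
    - {"translation":[-0.001,0,-0.001],"turn":0}
    - {"translation":[-0.002,0,-0.002],"turn":0}
    - {"translation":[-0.002,0,-0.002],"turn":0}
  newtons: 50

```text
t: 21.0
ee_pos: [439.4, 166.4, 233.1]
tcp_rot: [0.0, 0.997, -0.072, -0.001]
ft_force: [0.0, -0.1, -2.4]
finger_gap: 0.273
grasp_force: 50.0
```

Emit:
servo_tool:
  rows:
    - {"translation":[-0.002,0,0],"turn":0}
    - {"translation":[-0.005,0,0],"turn":0}
    - {"translation":[-0.009,0,0],"turn":0}
    - {"translation":[-0.013,0,0.0003],"turn":0}
    - {"translation":[-0.017,0,0.0005],"turn":0}
    - {"translation":[-0.02,0,0.0007],"turn":0}
    - {"translation":[-0.02,0,0.0007],"turn":0}

```text
t: 21.7
ee_pos: [419.3, 169.4, 232.4]
tcp_rot: [0.0, 0.997, -0.072, -0.0]
ft_force: [-1.2, -0.4, -2.8]
finger_gap: 0.27
grasp_force: 50.0
```

Emit:
servo_tool:
  rows:
    - {"translation":[-0.004,0,0.0003],"turn":0}
    - {"translation":[-0.008,0,0.0005],"turn":0}
    - {"translation":[-0.012,0,0.0008],"turn":0}
    - {"translation":[-0.016,0,0.001],"turn":0}
    - {"translation":[-0.02,0,0.001],"turn":0}
    - {"translation":[-0.024,0,0.001],"turn":0}
    - {"translation":[-0.024,0,0.001],"turn":0}

```text
t: 22.4
ee_pos: [396.1, 172.9, 231.7]
tcp_rot: [0.0, 0.997, -0.072, 0.0]
ft_force: [0.8, -0.2, -1.9]
finger_gap: 0.274
grasp_force: 50.0
```

Run:
```python
from h import *
from station import manip
st=manip.read_state();go(st,[388,174,231],-8.3);print(st["joint_pos"])
```

```text
t 22.40 pos [396.1 172.9 231.7] yaw -8.28 F [ 0.79 -0.19 -1.9 ] gap 0.274 grip 50.0
-> tool mm [-8.2  0.   0.7] turn 0.0
[ 0.57990818 -0.2036725  -0.91785311  1.91239767 -0.16431707  1.35651038
 -2.00799794]
```

Emit:
servo_tool:
  rows:
    - {"translation":[-0.004,0,0],"turn":0}
    - {"translation":[-0.008,0,0],"turn":0}
    - {"translation":[-0.009,0,-0.006],"turn":0}
    - {"translation":[-0.009,0,-0.02],"turn":0}
    - {"translation":[-0.009,0,-0.035],"turn":0}
    - {"translation":[-0.009,0,-0.05],"turn":0}
    - {"translation":[-0.009,0,-0.062],"turn":0}
    - {"translation":[-0.009,0,-0.068],"turn":0}
    - {"translation":[-0.009,0,-0.068],"turn":0}

```text
t: 23.3
ee_pos: [388.1, 174.2, 300.6]
tcp_rot: [-0.0, 0.997, -0.072, 0.001]
ft_force: [0.4, -0.1, -1.9]
finger_gap: 0.268
grasp_force: 50.0
```

Run:
```python
from h import *
from station import manip
st=manip.read_state();go(st,[430,0,300],-8.3)
```

```text
t 23.30 pos [388.1 174.2 300.6] yaw -8.30 F [ 0.39 -0.15 -1.88] gap 0.268 grip 50.0
-> tool mm [ 66.6 166.3   0.6] turn -0.0
```

Emit:
servo_tool:
  rows:
    - {"translation":[0.004,0.01,0],"turn":0}
    - {"translation":[0.012,0.03,0],"turn":0}
    - {"translation":[0.022,0.055,0],"turn":0}
    - {"translation":[0.032,0.08,0],"turn":0}
    - {"translation":[0.042,0.105,0],"turn":0}
    - {"translation":[0.052,0.13,0],"turn":0}
    - {"translation":[0.06,0.15,0],"turn":0}
    - {"translation":[0.065,0.163,0],"turn":0}
    - {"translation":[0.067,0.166,0],"turn":0}

```text
t: 24.2
ee_pos: [429.6, -1.9, 298.8]
tcp_rot: [-0.0, 0.997, -0.074, -0.001]
ft_force: [0.3, 0.2, -1.5]
finger_gap: 0.273
grasp_force: 50.0
```

Emit:
servo_tool:
  rows:
    - {"translation":[0.003,0.01,0],"turn":-1}
    - {"translation":[0.009,0.03,0],"turn":-3}
    - {"translation":[0.016,0.055,0],"turn":-5}
    - {"translation":[0.023,0.08,0.01],"turn":-7}
    - {"translation":[0.031,0.105,0.02],"turn":-10}
    - {"translation":[0.038,0.13,0.04],"turn":-12}
    - {"translation":[0.044,0.15,0.06],"turn":-14}
    - {"translation":[0.05,0.17,0.08],"turn":-16}
    - {"translation":[0.052,0.179,0.1],"turn":-17.4}
    - {"translation":[0.052,0.179,0.115],"turn":-17.4}

```text
t: 25.2
ee_pos: [454.8, -185.2, 182.9]
tcp_rot: [-0.001, 0.997, 0.079, -0.001]
ft_force: [-0.3, 0.0, -1.8]
finger_gap: 0.274
grasp_force: 50.0
```

Run:
```python
from h import *
from station import manip,viewer
import cv2
st=manip.read_state();go(st,[456,-185,8],9)
# ball count / flap: compare hopper view
b=viewer.grab_frame("scene");np.savez("pics/b12.npz",**b)
cv2.imwrite("pics/b12.png",b["pixels"][:,:,::-1])
s=np.load("pics/scene0.npz")["pixels"].astype(int)
d=abs(b["pixels"].astype(int)-s).max(2)
print("diff hopper win",(d[205:232,298:330]>40).sum(),"port",(d[185:225,280:300]>40).sum(),"bottle",(d[240:295,295:322]>40).sum(),"bowl",(d[215:270,165:240]>40).sum(),"timer",(d[245:270,370:405]>40).sum())
```

```text
t 25.20 pos [ 454.8 -185.2  182.9] yaw 9.06 F [-0.28  0.04 -1.79] gap 0.274 grip 50.0
-> tool mm [  1.5   0.2 174.9] turn 0.1
diff hopper win 45 port 72 bottle 0 bowl 0 timer 495
```

Emit:
servo_tool:
  rows:
    - {"translation":[0,0,0.015],"turn":0}
    - {"translation":[0,0,0.04],"turn":0}
    - {"translation":[0,0,0.07],"turn":0}
    - {"translation":[0,0,0.1],"turn":0}
    - {"translation":[0,0,0.13],"turn":0}
    - {"translation":[0,0,0.15],"turn":0}
    - {"translation":[0,0,0.162],"turn":0}
    - {"translation":[0,0,0.169],"turn":0}
    - {"translation":[0,0,0.171],"turn":0}
    - {"translation":[0,0,0.171],"turn":0}

```text
t: 26.25
ee_pos: [456.2, -184.6, 14.3]
tcp_rot: [0.0, 0.997, 0.079, 0.001]
ft_force: [0.4, -0.2, -1.8]
finger_gap: 0.268
grasp_force: 50.0
```

Emit:
servo_tool:
  rows:
    - {"translation":[0,0,0.001],"turn":0}
    - {"translation":[0,0,0.002],"turn":0}
    - {"translation":[0,0,0.003],"turn":0}
    - {"translation":[0,0,0.003],"turn":0}
  newtons: 8

```text
t: 26.65
ee_pos: [455.7, -184.9, 11.0]
tcp_rot: [0.0, 0.997, 0.079, 0.0]
ft_force: [-0.8, -0.4, 0.3]
finger_gap: 0.277
grasp_force: 8.0
```

Emit:
servo_tool:
  rows:
    - {"translation":[0,0,0.001],"turn":0}
    - {"translation":[0,0,0.002],"turn":0}
    - {"translation":[0,0,0.003],"turn":0}
    - {"translation":[0,0,0.003],"turn":0}
  newtons: 4

```text
t: 27.05
ee_pos: [455.4, -184.5, 7.4]
tcp_rot: [-0.0, 0.997, 0.079, -0.0]
ft_force: [-0.2, -1.0, -0.6]
finger_gap: 0.273
grasp_force: 4.0
```

Front foot touched. Lower a bit more, then open to a modest width.

Emit:
servo_tool:
  rows:
    - {"translation":[0,0,0.001],"turn":0}
    - {"translation":[0,0,0.002],"turn":0}
    - {"translation":[0,0,0.0025],"turn":0}
    - {"translation":[0,0,0.0025],"turn":0}

```text
t: 27.45
ee_pos: [455.6, -184.5, 5.4]
tcp_rot: [0.0, 0.997, 0.079, 0.0]
ft_force: [-3.4, 1.0, 5.2]
finger_gap: 0.276
grasp_force: 4.0
```

Emit:
servo_tool:
  rows:
    - {"translation":[0,0,0],"turn":0}
    - {"translation":[0,0,0],"turn":0}
    - {"translation":[0,0,0],"turn":0}
    - {"translation":[0,0,0],"turn":0}
    - {"translation":[0,0,0],"turn":0}
    - {"translation":[0,0,0],"turn":0}
  fingers: 110

```text
t: 28.05
ee_pos: [455.5, -184.5, 5.1]
tcp_rot: [0.0, 0.997, 0.079, 0.0]
ft_force: [-0.0, -0.0, -0.1]
finger_gap: 0.563
grasp_force: 0.0
```

Emit:
servo_tool:
  rows:
    - {"translation":[0,0,-0.01],"turn":0}
    - {"translation":[0,0,-0.03],"turn":0}
    - {"translation":[0,0,-0.06],"turn":0}
    - {"translation":[0,0,-0.1],"turn":0}
    - {"translation":[0,0,-0.14],"turn":0}
    - {"translation":[0,0,-0.18],"turn":0}
    - {"translation":[0,0.05,-0.22],"turn":0}
    - {"translation":[0,0.1,-0.22],"turn":0}
    - {"translation":[0,0.14,-0.22],"turn":0}
    - {"translation":[0,0.14,-0.22],"turn":0}

```text
t: 29.05
ee_pos: [475.9, -330.9, 225.5]
tcp_rot: [0.002, 0.997, 0.075, -0.0]
ft_force: [-0.3, -0.4, -0.6]
finger_gap: 0.57
grasp_force: 0.0
```

Run:
```python
from h import *
from station import manip,viewer
import cv2
go(manip.read_state(),[456,-185,8],9)
b=viewer.grab_frame("scene");t=viewer.grab_frame("top")
cv2.imwrite("pics/fs.png",b["pixels"][:,:,::-1])
s=np.load("pics/scene0.npz")["pixels"].astype(int);d=abs(b["pixels"].astype(int)-s).max(2)
print("win",(d[205:232,298:330]>40).sum(),"bottle",(d[240:295,295:322]>40).sum(),"bowl",(d[215:270,165:240]>40).sum(),"timer",(d[245:270,370:405]>40).sum())
ys,xs=np.where(d[150:245,275:335]>40);print("hopper diffs px",sorted(zip((xs+275).tolist(),(ys+150).tolist()))[::3])
im=t["pixels"][235:335,405:460].astype(int); m=((im.min(2)>120)&(im.max(2)-im.min(2)<40)).astype(np.uint8)
c=max(cv2.findContours(m,0,1)[0],key=cv2.contourArea);bx=cv2.boxPoints(cv2.minAreaRect(c))+[405,235];bx=bx[np.argsort(bx[:,1])]
n=onz(t,bx[:2].mean(0),43);e=onz(t,bx[2:].mean(0),27);print("chute",n,e,np.linalg.norm(n-e))
# chute nose height from scene+top: bright contour in scene
print(bx)
# top view bystanders
t0=np.load("pics/top0.npz")["pixels"].astype(int);dt=abs(t["pixels"].astype(int)-t0).max(2)
print("top: timer",(dt[170:202,320:350]>40).sum(),"bowl",(dt[275:335,190:250]>40).sum(),"hopper",(dt[222:285,288:342]>40).sum())
```

```text
t 29.05 pos [ 475.9 -330.9  225.5] yaw 8.55 F [-0.28 -0.36 -0.6 ] gap 0.570 grip 0.0
-> tool mm [   2.1 -148.   217. ] turn -0.5
win 56 bottle 0 bowl 0 timer 0
hopper diffs px [(275, 163), (275, 166), (275, 169), (275, 176), (275, 181), (275, 184), (275, 187), (275, 190), (275, 193), (275, 199), (275, 202), (276, 165), (276, 168), (276, 176), (276, 181), (276, 185), (276, 188), (276, 191), (276, 194), (276, 200), (277, 165), (277, 168), (277, 176), (277, 182), (277, 186), (277, 189), (277, 192), (277, 199), (277, 202), (278, 168), (278, 176), (278, 179), (278, 183), (278, 186), (278, 189), (278, 199), (278, 202), (279, 168), (279, 176), (279, 179), (279, 182), (279, 186), (279, 189), (279, 199), (279, 202), (280, 168), (280, 175), (280, 178), (280, 181), (280, 185), (280, 188), (280, 191), (280, 200), (281, 166), (281, 169), (281, 176), (281, 179), (281, 182), (281, 186), (281, 189), (281, 198), (281, 201), (282, 167), (282, 170), (282, 176), (282, 179), (282, 182), (282, 186), (282, 189), (282, 198), (282, 201), (283, 167), (283, 170), (283, 177), (283, 180), (283, 183), (283, 186),
[... 8102 characters left out ...]
332, 179), (332, 182), (332, 185), (332, 188), (332, 191), (332, 194), (332, 197), (333, 151), (333, 154), (333, 157), (333, 160), (333, 163), (333, 166), (333, 176), (333, 179), (333, 182), (333, 185), (333, 188), (333, 191), (333, 194), (333, 197), (334, 150), (334, 153), (334, 156), (334, 159), (334, 162), (334, 165), (334, 175), (334, 178), (334, 181), (334, 184), (334, 187), (334, 190), (334, 193), (334, 196), (334, 201), (334, 204)]
chute [ 594.31318387 -161.77196554   43.        ] [ 408.76809383 -190.8733542    27.        ] 188.4936902294398
[[430.91891479 250.51351166]
 [420.54053879 252.24324036]
 [442.2702713  318.62161255]
 [431.89189529 320.35134125]]
top: timer 0 bowl 0 hopper 0
```

Run:
```python
from h import *
from station import viewer
import cv2
s=np.load("pics/scene0.npz")["pixels"].astype(int);b=np.load("pics/b12.npz")["pixels"].astype(int)
d=(abs(b-s).max(2)>25)[165:242:2,278:336]
for r in d: print("".join(".#"[int(x)] for x in r))
t=viewer.grab_frame("top")["pixels"].astype(int);t0=np.load("pics/top0.npz")["pixels"].astype(int)
d=(abs(t-t0).max(2)>25)[245:325:2,412:450]
for r in d: print("".join(".#"[int(x)] for x in r))
```

```text
#......#...............###################################
###########.............###########################......#
###########.#.##......###########################.........
##################.####.#########..###############........
#.#####......#############################################
#######...#..........#####################################
##########################################################
########...###############################################
##########################################################
##########################################################
##########################################################
##########################################################
.........................#################################
..........................................#........#######
..........................................................
................................#.........................
.........................#................................
..........................................................
......................................
[... 2060 characters left out ...]
.....................................
.................##...................
..................#####...............
...................###................
..................##......#...........
...................#####..............
....................###...............
...................##...#..#..........
....................#####.............
....................####..............
....................###..#..#.........
.....................#####............
.....................###..............
....................###..##..#........
......................####...#........
......................##.#..##........
......................................
......................................
```

```bash
python3 -c "
from station import job
print(job.hand_in())"
```

```text
the job is handed in; nothing more can be done
None
```

I poured the five balls into the hopper, stood the empty chute back on its original spot and handed the job in at about 29 s. The final images show the chute empty, balls on the hopper floor, the lower flap edge unchanged, and the bottle, timer and bowl not moved. The arm hid the upper port and I couldn't count the balls one by one, so all five being in and the flap being fully shut are inferred. The hand-in returned no verdict.

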